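Drag the vial tray out of the deep shelf with the telescopic puller

TASK

The tray of capped vials stands too deep under the low wire shelf to be reached by hand. Draw the telescopic tray puller out of its holder by the shaft, lay it down on the bench and let go, then take it again by its handle, hook its blade over the front wall of the vial tray and gently drag the tray forward, reasonably square and without first shoving it deeper, until its front stands at the line on the shelf's base board. Use only the puller on the trays, leave the tray of flat boxes where it is, and finally set the puller down flat on its underside on the bench, clear of the tray, the shelf and the holder.

Things in the scene. Friction and masses are not known exactly. Their poses are not given: they have to be found in the camera images.
- rack: Low wire shelf, fixed. Origin on the bench under the middle of the deck's front edge; x points into the shelf, y across, z up. Grey base board 6 mm thick, 280 mm wide, from x = -100 to +270 mm. On it two trays stand side by side, centres at about y = +60 and -60 mm, either one on either side, front walls 88 to 100 mm behind the deck's front edge.
- deck_edge (a point): Middle of the wire deck's front edge, at its underside, 136 mm above the bench; axes as rack. The deck is steel wire, spans x = 0 to 266 mm of the rack, is 14 mm thick and stands on 10 mm corner posts at y = +-133 mm; front and sides are open. A small bottle stands on its rear middle.
- mark (a point): Middle of the thin black line drawn across the base board, parallel to the deck's front edge and 45 mm in front of it; axes as rack.
- vial_tray: Open aluminium tray, 140 (x) by 100 (y) by 40 mm high, walls and floor 4 mm thick, with a white rack (48 mm above the underside) of twelve grey-capped vials (68 mm). Only a gap of 18 mm is free behind the front wall. Origin at the centre of the underside; x points to its back (and into the shelf); front wall's outer face at x = -70 mm. It slides on the board; 0.4 to 0.85 kg.
- tray_front (a point): On the vial tray: middle of the top edge of its front wall, at the outer face (x = -70 mm, 40 mm above the underside).
- box_tray: A like tray (same size and axes) that holds two flat boxes no higher than its walls. It must stay where it is.
- holder: Grey sleeve fixed to the bench, 106 mm long, 42 mm wide, 64 mm high: side walls, roof, closed back, and the bench for its floor. It covers the puller's whole handle. Origin on the bench, on its middle line; x points out of its opening, which is at x = +50 mm. Inside 30 mm wide, 58 mm high.
- puller: Telescopic tray puller, 0.25 kg, handle in the holder at first; stands level on handle and blade. Origin at the centre of the handle's underside; x points along the shaft to the blade, z up. Black handle 95 mm long (x = -47 to +47 mm), 24 mm wide, 50 mm high. Balance point near x = +40 mm. Its shaft and blade are described under puller_shaft.
- puller_shaft (a point): On the puller at x = 85 mm, 38 mm up: middle of its 12 mm square aluminium tube (x = 47 to 127 mm). An 8 mm steel rod goes on from it to a blade 30 mm wide, 44 high, 4 thick, hanging down to the underside's level. The rod's draw-out differs each time and is not reported: blade's front face at x = 169 to 229 mm; feel or see it. It holds against 40 N.
Mind the look-alikes: they are no part of the job. Leave any red look-alike of the holder alone.

How it is judged:
By the outcome, as a careful person would: the job done as asked, in the order asked, and still so for the second after the job is handed in, with the robot touching nothing.
It also fails if it takes over 61 s, if anything falls off the work surface, if the arm or the gripper's body presses on something with over 40 N, if the wrist force passes 120 N, or if a joint passes its speed limit or range.

ROBOT

A 6-joint arm with a two-finger parallel gripper is mounted at the origin on the work surface. World frame = base frame: x ahead of the robot, y to its left, z up, the work surface at z = 0. Lengths are in mm, angles in rad, forces in N, time in s.
With the tool pointing down it reaches from about 400 to 925 mm from the base axis. Payload 12.5 kg.
Tool frame: the origin (TCP) lies at the very end of the fingers, on their centre line; the grasp point (between the pads) lies 19 mm behind it; z points along the fingers, y is the line along which they close (so a half turn about z gives the same grasp; the last joint's range is limited). The gripper opens to 95 mm and grips with 3 to 60 N. Pads are 20 mm wide; open, the fingers measure 119 mm over their backs; the gripper's body (75 mm by 180 mm) begins 59 mm behind the grasp point.
Start: joints at [-1.362, 0.491, 1.559, -0, 1.092, -0.106], TCP at [193.54, -594.297, 214.661] pointing down, gripper open.
Joint ranges: [-3.1, 3.1], [-0.84, 2.19], [0.05, 2.79], [-1.13, 4.28], [0.06, 2.93], [-2.69, 2.69]. Speed limits (rad/s): [2.22, 2.22, 2.79, 3.14, 3.14, 3.14].

INTERFACE

Orientations are given as [roll, pitch, yaw] about the fixed x, y, z axes, in that order (R = Rz(yaw) Ry(pitch) Rx(roll)).
In Python, from cell import state, imaging, env, spot_in, mark_of gives the robot as it stands. The module is installed in compiled form; this text tells all that it offers.
- The arm moves only by the tool step_arm, never from a script. Its argument "increments" is a list of rows, each an object with "slide": the shift along the tool's x, y, z in m, a list of three; "roll": the turn about the tool's z in rad. A call has 1 to 5 rows; each row is the pose to reach, as a shift and turn from the pose commanded when the call began, along the tool's axes at that moment; what a row does not reach only later rows make up. A row lasts 1/8 s, in which the tool goes at most 62.5 mm and 10.7 degrees, less where a joint would pass 70% of its speed; a pose out of reach is approached as far as the arm can. A call with a gripper value outside its range is refused whole. "fingers" is the opening, from 0 (shut) to 1 (fully open), set as the call begins (left out, the last holds). The fingers move at their own pace and stop on an object; the grip force is fixed at half the most. Time passes only in rows, so rows that repeat a pose let the fingers close. It gives the time, the measured TCP pose, the force, the opening and the grip force at its end, in the units of the state.
- state(): the state, without advancing time (a new reading comes with each control period).
- imaging.read_camera(name): name is "scene" or "top" or "wrist"; returns a dict with "color" (420x560x3 uint8, red, green, blue), "z_map" (420x560 float32, mm along the optical axis (not along the pixel's ray), 0 where there is no reading), "intrinsics" (3x3 intrinsics, pixels), "camera_from_world" (4x4, takes a point from world to camera coordinates). Camera axes: x right, y up, looking along -z (the intrinsics and any distortion apply to the point x, -y, -z); pixel columns grow to the right and rows downward; lengths in mm; the calibration is good to about 2 mm. A picture is of the moment at which its call begins.
- env.job_done(): hands the job in; it is judged then, once.
Trained networks look in the newest picture that a camera, given by its name, has taken for a name from the list of things; names that differ only in an ending like _2 or _b are one class to them, and where a whole thing is asked for, a point or a joint stands for the part that bears it (a point fixed in the world has none). Each returns a list of dicts, best first, with "confidence" (0 to 1); they miss things now and then, are a little off and sometimes report something else, mostly with a low value. They report only what shows in the picture. A call takes as long as a camera call. They do not tell look-alikes from the thing itself.
- spot_in(camera, target): "bbox" ([left, top, right, bottom] in pixels, round what is visible of it).
- mark_of(camera, target): "uv" ([column, row] in pixels: a listed point, or the origin of a listed thing).
The state is a dict: "t": time; "joints": joint angles; "qvel": joint speeds; "tau": joint torques, N m; "eef_pos": TCP position; "tcp_rot": TCP orientation; "ft_force": force on the tool from outside, world axes, zero at the start; "moment": the same for the moment, N m; "opening": opening from 0.0 (shut) to 1.0 (fully open); "grip_force": force on a finger pad.
Only numpy, scipy, OpenCV 4.12 (cv2) and the standard library are available. Lean on these libraries where they do the work, as an engineer would, in place of code of your own. Each camera call takes 0.05 s, during which the arm holds its last target. There are 200 camera calls.

## Working session

There is one attempt and no reset: what is moved stays moved. The work goes in short steps, Python scripts to look and compute and a tool call to move; the robot and the scene stay as the last step left them, time stands still between calls to the robot, and variables do not carry over. Pictures are saved under pics/ and viewed, at most 10 in all, crops included, and the job is handed in when it is done.

Besides the shell and the picture viewer there is one more tool, called after "Call:" by a JSON object that holds its "api" and its "payload", one argument or row to a line. step_arm: Moves the arm, as the interface text tells. Its arguments: {"type":"object","properties":{"increments":{"type":"array"},"fingers":{"type":"number"}},"required":["increments"]}

```bash
mkdir -p pics; cat > h.py <<'E'
import numpy as np, cv2
from cell import state, imaging, env, spot_in, mark_of
def cam(n):
    return imaging.read_camera(n)
def save(c,fn,crop=None,s=1):
    im=c["color"][:,:,::-1]
    if crop: l,t,r,b=crop; im=im[t:b,l:r]
    cv2.imwrite("pics/"+fn,cv2.resize(im,None,fx=s,fy=s))
def ray(c,uv):
    K=np.array(c["intrinsics"]);T=np.array(c["camera_from_world"])
    d=np.linalg.inv(K)@np.array([uv[0],uv[1],1.]);d=np.array([d[0],-d[1],-d[2]])
    R=T[:3,:3];o=-R.T@T[:3,3];return o,R.T@d
def onz(c,uv,z):
    o,d=ray(c,uv);return o+d*(z-o[2])/d[2]
def dep(c,uv):
    z=c["z_map"][int(round(uv[1])),int(round(uv[0]))];o,d=ray(c,uv);return o+d*z
def cloud(c):
    K=np.array(c["intrinsics"]);T=np.array(c["camera_from_world"])
    v,u=np.mgrid[0:420,0:560];z=c["z_map"]
    X=np.stack([(u-K[0,2])/K[0,0]*z,-(v-K[1,2])/K[1,1]*z,-z],-1)
    P=(X-T[:3,3])@T[:3,:3];P[z==0]=np.nan;return P
E
python3 - <<'E'
from h import *
np.set_printoptions(precision=1,suppress=True)
print(state())
for n in("scene","top"):
    c=cam(n);save(c,n+"0.png",s=1.4)
    o,_=ray(c,(0,0));print(n,o)
    for t in("rack","holder","puller","vial_tray","box_tray"):print(t,[(np.round(b["bbox"]),round(b["confidence"],2)) for b in spot_in(n,t)])
    for t in("deck_edge","mark","tray_front","puller_shaft","holder","puller","rack"):
        print(t,[(np.round(b["uv"]),round(b["confidence"],2),dep(c,np.clip(b["uv"],0,[559,419]))) for b in mark_of(n,t)])
E
```

```text
{'t': 0.0, 'joints': array([-1.4,  0.5,  1.6, -0. ,  1.1, -0.1]), 'qvel': array([ 0.,  0., -0.,  0.,  0., -0.]), 'tau': array([  0. , -61.3, -25.8,   0.1,   0. ,  -0. ]), 'eef_pos': array([ 193.5, -594. ,  214. ]), 'tcp_rot': array([-3.1, -0. ,  0.3]), 'ft_force': array([ 0.2, -0.2,  0.5]), 'moment': array([-0. , -0.1,  0. ]), 'grip_force': 0.0, 'opening': 0.999870557509321}
scene [1134.8  781.1 1036.6]
rack [(array([ 86., 106., 254., 252.]), 0.64)]
holder [(array([448., 269., 499., 323.]), 0.88), (array([334., 266., 388., 324.]), 0.76), (array([342., 220., 383., 265.]), 0.63), (array([241., 245., 276., 295.]), 0.63)]
puller [(array([295., 238., 342., 276.]), 0.71)]
vial_tray [(array([146., 145., 201., 187.]), 0.6)]
box_tray [(array([111., 166., 168., 212.]), 0.67)]
deck_edge [(array([190., 172.]), 0.69, array([ 508.3, -246.7,   31.5]))]
mark [(array([206., 209.]), 0.93, array([ 554. , -113.4,    6.1]))]
tray_front [(array([185., 172.]), 0.58, array([ 581.9, -145.5,  140.3]))]
puller_shaft [(array([332., 268.]), 0.78, array([483.8, 290.8,  41.1]))]
holder [(array([467., 301.]), 0.92,
[... 1174 characters left out ...]
86., 201.]), 0.22, array([ 522.1, -241.3,   23.7]))]
tray_front [(array([390., 200.]), 0.98, array([ 527.9, -254.3,   16.4])), (array([339., 188.]), 0.62, array([568.7, -89.2,   7.9]))]
puller_shaft [(array([342., 190.]), 0.73, array([562.5, -99.5,  12.7])), (array([223., 212.]), 0.59, array([487.5, 298. ,   4.1]))]
holder [(array([217., 176.]), 0.95, array([593.5, 312.6,  65. ])), (array([227., 249.]), 0.95, array([357.1, 271.6,  74.2])), (array([263., 176.]), 0.59, array([ 237.1,   92.8, 1488.9])), (array([136., 262.]), 0.59, array([313.6, 558.9,  67.8])), (array([199., 209.]), 0.58, array([484.5, 365.2,  71.1]))]
puller []
rack [(array([355., 186.]), 0.9, array([ 574.7, -141.6,   12.2]))]
```

View pics/scene0.png

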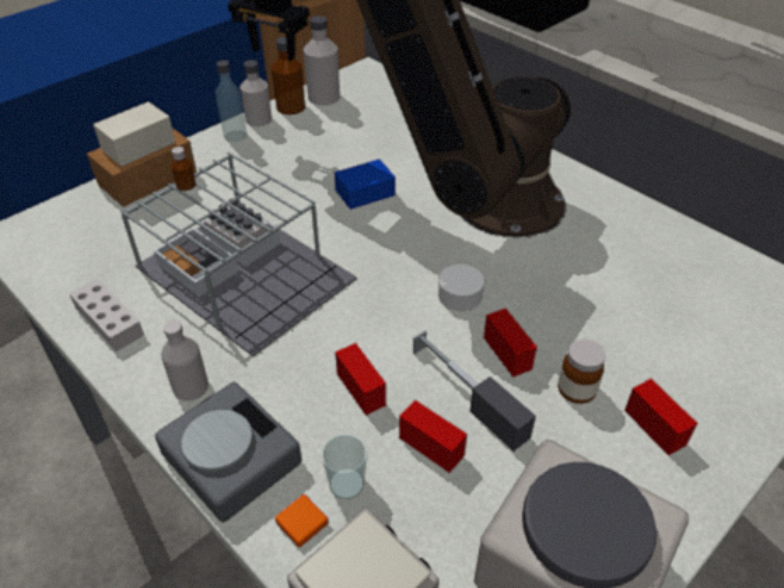

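View pics/top0.png

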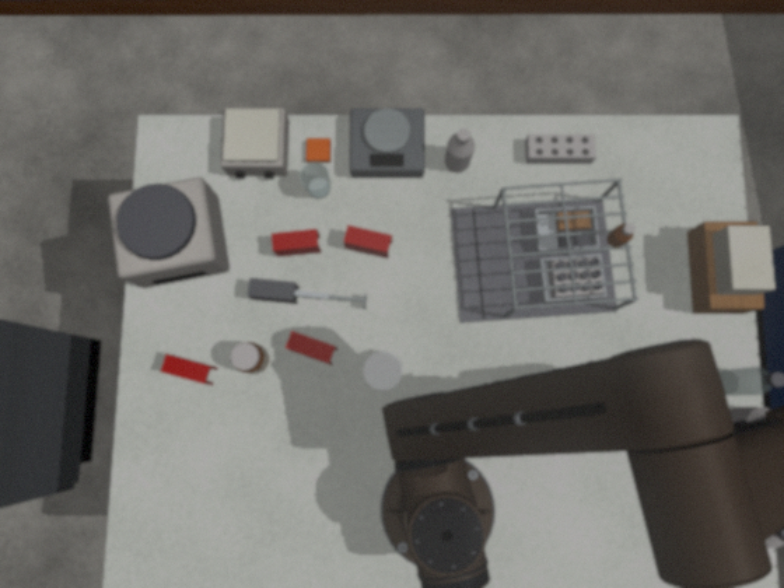

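Scene picture: the grey holder is at (500,410)/1.4, with the puller's shaft running to its blade at about (420,343)/1.4. The five other holder-like blocks are red. The vial tray is at (235,225)/1.4 and the box tray at (190,262)/1.4. Holder candidates in the top picture (shown scale):

| Pixel | Colour |
|---|---|
| (273,290) | grey, with puller: chosen |
| (296,241) | red |
| (368,240) | red |
| (311,347) | red |
| (187,370) | red |

I'll go to a viewpoint above the rack, then above the puller.

```bash
cat >> h.py <<'E'
from scipy.spatial.transform import Rotation as Ro
def rel(pos,yaw):
    s=state();R=Ro.from_euler('xyz',s["tcp_rot"]).as_matrix()
    cur=np.arctan2(R[1,0],R[0,0]);d=(yaw-cur+np.pi)%(2*np.pi)-np.pi
    print("slide m",np.round(R.T@(np.array(pos)-s["eef_pos"])/1000,4),"roll",round(-d,4),"yaw now",round(cur,4),"pos",np.round(s["eef_pos"],1),"j",np.round(s["joints"],2),"t",round(s["t"],2),"F",np.round(s["ft_force"],1))
E
python3 - <<'E'
from h import *
np.set_printoptions(precision=1,suppress=True)
rel((480,-150,420),1.64)
c=cam("scene")
for n,uv,z in [("board +y front",(254,351),6),("board -y front",(355,277),6),("bladeTop",(419,338),44),("tube end near holder",(474,387),44),("holder roof a",(472,405-22),64),("holder b",(503,378+2),64)]:
    print(n,onz(c,np.array(uv)/1.4,z))
E
```

```text
slide m [ 0.4 -0.3 -0.2] roll -1.3252 yaw now 0.3148 pos [ 193.6 -594.3  214.7] j [-1.4  0.5  1.6 -0.   1.1 -0.1] t 1.3 F [0.6 0.1 0.9]
board +y front [696.9 -36.9   6. ]
board -y front [428.8 -55.1   6. ]
bladeTop [479.5 176.3  44. ]
tube end near holder [492.2 320.1  44. ]
holder roof a [501.2 321.4  64. ]
holder b [458.9 353.6  64. ]
```

```bash
python3 - <<'E'
from h import *
s=state();print(s["tcp_rot"],Ro.from_euler('xyz',s["tcp_rot"]).as_matrix().round(3))
E
```

```text
[3.14149934e+00 5.13747101e-06 3.14787947e-01] [[ 0.951  0.31   0.   ]
 [ 0.31  -0.951 -0.   ]
 [-0.     0.    -1.   ]]
```

Call:
{"api": "step_arm", "payload": {
  "increments": [
    {"slide": [0.02, -0.015, -0.055], "roll": -0.18},
    {"slide": [0.05, -0.04, -0.095], "roll": -0.36},
    {"slide": [0.09, -0.075, -0.125], "roll": -0.54},
    {"slide": [0.135, -0.11, -0.15], "roll": -0.72},
    {"slide": [0.18, -0.145, -0.17], "roll": -0.9}
  ]
}}

```text
t: 1.98
eef_pos: [320.5, -399.1, 385.9]
tcp_rot: [3.141, 0.001, 1.22]
ft_force: [0.7, -0.5, -0.4]
opening: 1.003
grip_force: 0.0
```

```bash
python3 - <<'E'
from h import *
rel((480,-150,420),1.64)
E
```

```text
slide m [ 0.2887  0.0643 -0.0343] roll -0.4197 yaw now 1.2203 pos [ 320.5 -399.1  385.9] j [-1.02  0.19  1.56  0.    1.39 -0.67] t 1.98 F [ 0.7 -0.5 -0.4]
```

Call:
{"api": "step_arm", "payload": {
  "increments": [
    {"slide": [0.058, 0.013, -0.007], "roll": -0.15},
    {"slide": [0.116, 0.026, -0.014], "roll": -0.3},
    {"slide": [0.174, 0.039, -0.021], "roll": -0.42},
    {"slide": [0.232, 0.052, -0.028], "roll": -0.42},
    {"slide": [0.289, 0.064, -0.034], "roll": -0.42}
  ]
}}

```text
t: 2.6
eef_pos: [481.2, -150.2, 419.1]
tcp_rot: [3.141, 0.0, 1.635]
ft_force: [0.6, 0.2, -0.1]
opening: 0.999
grip_force: 0.0
```

```bash
python3 - <<'E'
from h import *
np.set_printoptions(precision=1,suppress=True)
c=cam("wrist");save(c,"w1.png",s=1.4)
np.savez("w1.npz",**c)
print(ray(c,(280,210)))
for t in("deck_edge","mark","tray_front","rack","vial_tray","puller_shaft"):
    z=dict(deck_edge=136,mark=6,tray_front=46,rack=0,vial_tray=6,puller_shaft=38)[t]
    print(t,[(np.round(b["uv"]),round(b["confidence"],2),onz(c,b["uv"],z)) for b in mark_of("wrist",t)])
rel((485,250,250),1.64)
E
```

```text
(array([477.3, -82.9, 588.9]), array([ 0. , -0.2, -1. ]))
deck_edge [(array([299., 258.]), 0.63, array([ 515.5, -261.5,  136. ]))]
mark [(array([335., 132.]), 0.65, array([567.1, -95.5,   6. ])), (array([367., 255.]), 0.42, array([ 644.5, -299.1,    6. ]))]
tray_front [(array([302., 228.]), 0.7, array([ 523.4, -245.6,   46. ]))]
rack [(array([339., 162.]), 0.89, array([ 579.2, -142.5,    0. ]))]
vial_tray [(array([296., 257.]), 0.65, array([ 521.4, -311. ,    6. ]))]
puller_shaft []
slide m [0.4 0.  0.2] roll -0.0065 yaw now 1.6335 pos [ 480.  -153.   418.5] j [-0.4  0.2  1.5 -0.   1.5 -0.5] t 2.95 F [-1.2  0.9  1. ]
```

View pics/w1.png

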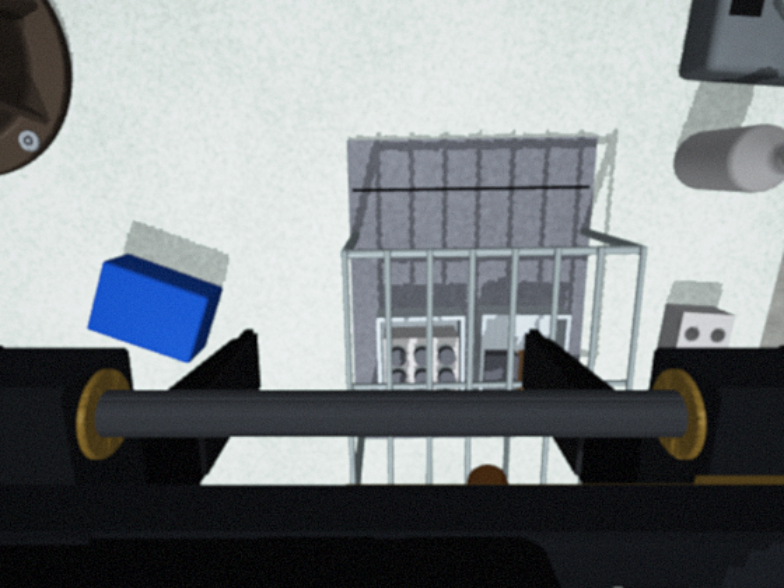

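The wrist view shows the mark line from (353,190) to (590,186), the deck front edge at row ~248, and the vial tray's front wall from (378,318) to (466,316). The vial tray is on the left and the box tray on the right.

```bash
python3 - <<'E'
from h import *
np.set_printoptions(precision=1,suppress=True)
c=dict(np.load("w1.npz"))
P=lambda u,v,z:onz(c,(u/1.4,v/1.4),z)
for n,u,v,z in [("m",353,190,6),("m",590,186,6),("b",347,140,6),("b",597,137,6),("deck",345,251,150),("deck",645,247,150),("vt",378,318,46),("vt",466,316,46),("bt",482,317,46),("bt",571,316,46)]: print(n,P(u,v,z))
rel((487,250,250),1.64)
E
```

```text
m [ 436.  -109.4    6. ]
m [704.8 -87.7   6. ]
b [426.8 -55.3   6. ]
b [704.1 -34.3   6. ]
deck [ 441.6 -156.1  150. ]
deck [ 705.4 -135.6  150. ]
vt [ 473.6 -247.4   46. ]
vt [ 572.5 -238.7   46. ]
bt [ 590.6 -238.7   46. ]
bt [ 690.7 -231.1   46. ]
slide m [0.4 0.  0.2] roll -0.0065 yaw now 1.6335 pos [ 480.  -153.   418.5] j [-0.4  0.2  1.5 -0.   1.5 -0.5] t 2.95 F [-1.2  0.9  1. ]
```

Call:
{"api": "step_arm", "payload": {
  "increments": [
    {"slide": [0.06, 0.0, 0.015]},
    {"slide": [0.12, 0.0, 0.03]},
    {"slide": [0.18, 0.0, 0.045]},
    {"slide": [0.24, 0.005, 0.06]},
    {"slide": [0.3, 0.01, 0.075]}
  ]
}}

```text
invalid input at $.increments[0]: expected keys slide, roll
```

Call:
{"api": "step_arm", "payload": {
  "increments": [
    {"slide": [0.05, 0.01, 0.01]},
    {"slide": [0.06, 0.01, 0.015]},
    {"slide": [0.06, 0.01, 0.015]}
  ]
}}

```text
invalid input at $.increments[0]: expected keys slide, roll
```

```bash
python3 - <<'E'
from h import *
np.set_printoptions(precision=1,suppress=True)
c=cam("wrist");save(c,"w2.png",s=1.4)
np.savez("w2.npz",**c)
for t in("puller_shaft","holder","puller"):
    z=dict(holder=0,puller=0,puller_shaft=38)[t]
    print(t,[(np.round(b["uv"]),round(b["confidence"],2),onz(c,b["uv"],z)) for b in mark_of("wrist",t)])
rel((487,250,250),1.64)
E
```

```text
puller_shaft []
holder []
puller []
slide m [0.4 0.  0.2] roll -0.0068 yaw now 1.6332 pos [ 480.1 -153.   418.6] j [-0.4  0.2  1.5 -0.   1.5 -0.5] t 3.15 F [-0.2  0.3  0.3]
```

View pics/w2.png

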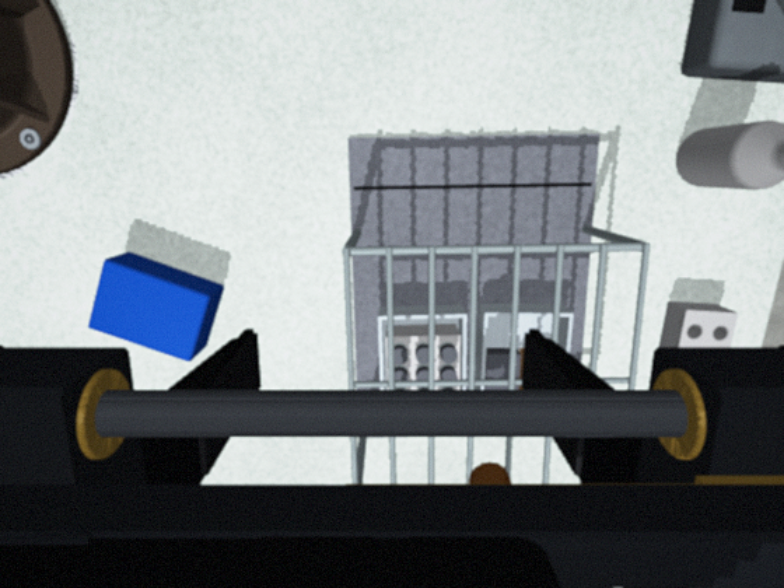

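The view hasn't changed: the tray and shelf are as before, because the moves were refused for lacking the roll key. I'll send them again.

Call:
{"api": "step_arm", "payload": {
  "increments": [
    {"slide": [0.06, 0.005, 0.015], "roll": 0},
    {"slide": [0.12, 0.01, 0.03], "roll": 0},
    {"slide": [0.18, 0.015, 0.045], "roll": 0},
    {"slide": [0.24, 0.02, 0.06], "roll": 0},
    {"slide": [0.3, 0.025, 0.075], "roll": -0.015}
  ]
}}

```text
t: 3.78
eef_pos: [486.2, 150.3, 343.3]
tcp_rot: [3.141, 0.0, 1.649]
ft_force: [0.4, -0.2, 0.3]
opening: 1.001
grip_force: 0.0
```

Call:
{"api": "step_arm", "payload": {
  "increments": [
    {"slide": [0.05, 0.004, 0.01], "roll": 0},
    {"slide": [0.062, 0.004, 0.013], "roll": 0},
    {"slide": [0.062, 0.004, 0.013], "roll": 0}
  ]
}}

```text
t: 4.15
eef_pos: [485.3, 210.8, 330.4]
tcp_rot: [-3.141, 0.0, 1.65]
ft_force: [0.5, -0.3, -0.6]
opening: 1.0
grip_force: 0.0
```

```bash
python3 - <<'E'
from h import *
np.set_printoptions(precision=1,suppress=True)
c=cam("wrist");save(c,"w3.png",s=1.4)
np.savez("w3.npz",**c)
for t in("puller_shaft","holder","puller"):
    z=dict(holder=0,puller=0,puller_shaft=38)[t]
    print(t,[(np.round(b["uv"]),round(b["confidence"],2),onz(c,b["uv"],z)) for b in mark_of("wrist",t)])
np.set_printoptions(precision=4);rel((487,250,250),1.64)
E
```

```text
puller_shaft [(array([283., 106.]), 0.91, array([483.8, 296.3,  38. ]))]
holder [(array([379.,  88.]), 0.97, array([608.8, 330.4,   0. ])), (array([189., 107.]), 0.91, array([357.9, 286.2,  -0. ])), (array([366., 212.]), 0.88, array([614.8, 159.5,   0. ])), (array([295.,  41.]), 0.75, array([492.1, 378.7,   0. ]))]
puller []
slide m [0.04   0.0044 0.081 ] roll 0.008 yaw now 1.648 pos [485.7 209.7 331. ] j [ 0.28  0.25  1.62 -0.    1.27  0.21] t 4.35 F [ 0.5 -0.5 -0.1]
```

View pics/w3.png

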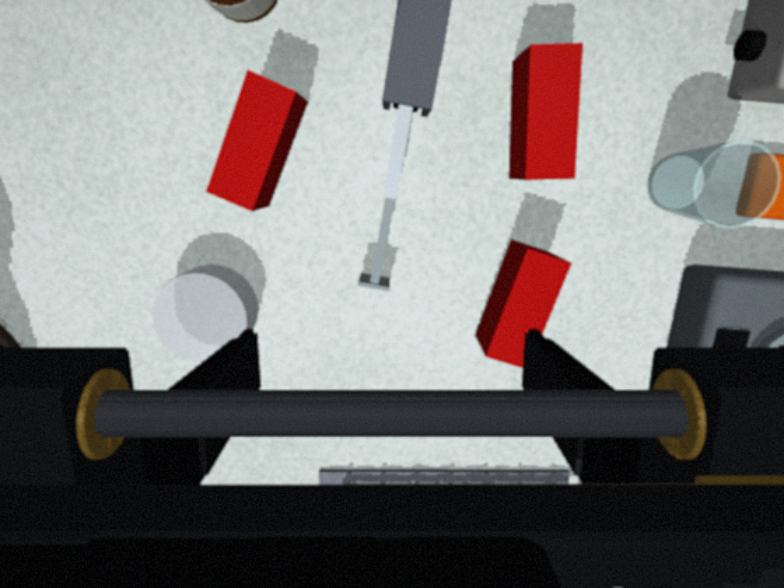

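The wrist view shows the grey holder's mouth at (384,106)–(431,113), the tube from (402,108) to (392,198), the rod onward, and the blade's top edge at about (360–389, 285). The other blocks around it are red, so this is the right holder.

```bash
python3 - <<'E'
from h import *
np.set_printoptions(precision=1,suppress=True)
c=dict(np.load("w3.npz"))
P=lambda u,v,z:onz(c,(u/1.4,v/1.4),z)
for n,u,v,z in [("tube",404,110,44),("tube",392,198,44),("rod",375,280,42),("bladeL",358,286,44),("bladeR",389,289,44),("hold",383,103,64),("hold",432,110,64),("hold",398,0,64),("hold",449,0,64)]: print(n,P(u,v,z))
c=cam("scene");save(c,"s2.png",(270,220,400,330),6)
E
```

```text
tube [487.6 327.7  44. ]
tube [483.3 252.6  44. ]
rod [473.6 176.   42. ]
bladeL [458.2 169.5  44. ]
bladeR [487.3 168.9  44. ]
hold [469.7 329.5  64. ]
hold [510.3 327.3  64. ]
hold [475.6 406.2  64. ]
hold [515.4 409.4  64. ]
```

View pics/s2.png

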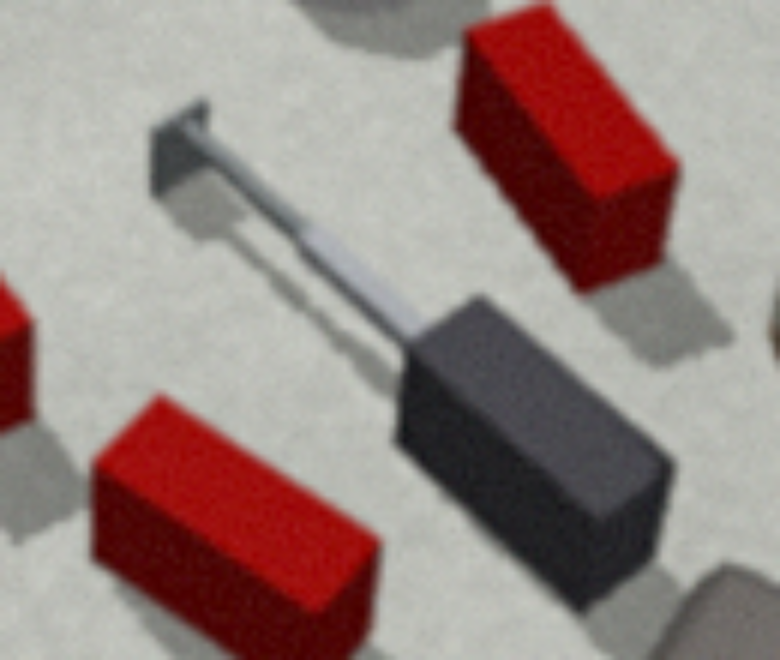

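The crop confirms the grey holder, with the puller's shaft coming out of its mouth and the blade at upper left. The puller heading is about (-0.08, -0.997), and the shaft point is near (485, 294, 38).

Call:
{"api": "step_arm", "payload": {
  "increments": [
    {"slide": [0.03, 0.002, 0.05], "roll": 0.08},
    {"slide": [0.06, 0.004, 0.1], "roll": 0.157},
    {"slide": [0.083, 0.006, 0.155], "roll": 0.157},
    {"slide": [0.083, 0.006, 0.21], "roll": 0.157},
    {"slide": [0.083, 0.006, 0.26], "roll": 0.157}
  ]
}}

```text
t: 5.03
eef_pos: [485.0, 293.7, 69.1]
tcp_rot: [3.141, -0.0, 1.492]
ft_force: [1.3, -0.2, 0.2]
opening: 0.997
grip_force: 0.0
```

Call:
{"api": "step_arm", "payload": {
  "increments": [
    {"slide": [0, 0, 0.025], "roll": 0},
    {"slide": [0, 0, 0.045], "roll": 0},
    {"slide": [0, 0, 0.052], "roll": 0},
    {"slide": [0, 0, 0.052], "roll": 0}
  ]
}}

```text
t: 5.52
eef_pos: [485.1, 293.8, 18.8]
tcp_rot: [3.142, 0.0, 1.492]
ft_force: [0.6, -1.0, 0.0]
opening: 1.004
grip_force: 0.0
```

```bash
python3 - <<'E'
from h import *
c=cam("wrist");save(c,"w4.png",(140,0,460,320),1.8)
rel((485,293,19),1.491)
E
```

```text
slide m [-0.0011 -0.0002  0.0002] roll 0.0013 yaw now 1.4923 pos [485.3 294.   19.2] j [ 0.43  0.68  1.87 -0.    0.6   0.51] t 5.58 F [ 0.2 -0.2 -0.4]
```

View pics/w4.png

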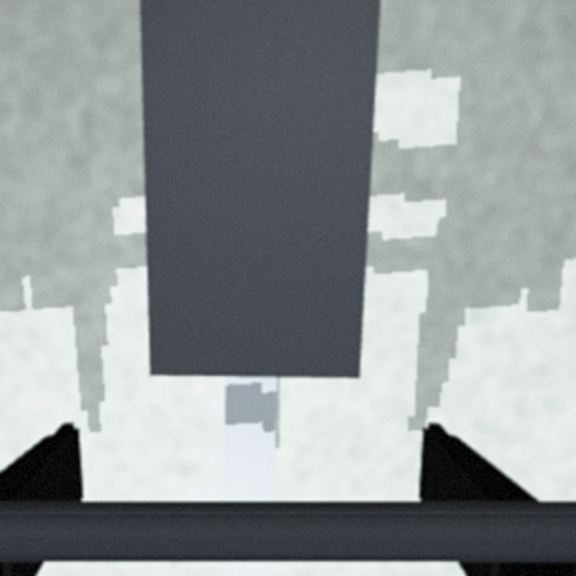

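The shaft, at columns 225–277, sits midway between the fingers at 80 and 422, in line with the holder. I'll close the gripper.

Call:
{"api": "step_arm", "payload": {
  "increments": [
    {"slide": [0, 0, 0], "roll": 0},
    {"slide": [0, 0, 0], "roll": 0},
    {"slide": [0, 0, 0], "roll": 0},
    {"slide": [0, 0, 0], "roll": 0},
    {"slide": [0, 0, 0], "roll": 0}
  ],
  "fingers": 0
}}

```text
t: 6.2
eef_pos: [484.8, 294.2, 18.6]
tcp_rot: [3.142, 0.0, 1.493]
ft_force: [0.9, -0.2, -0.7]
opening: 0.533
grip_force: 0.0
```

Call:
{"api": "step_arm", "payload": {
  "increments": [
    {"slide": [-0.006, 0, 0], "roll": 0},
    {"slide": [-0.018, 0, 0], "roll": 0},
    {"slide": [-0.034, 0, 0], "roll": 0},
    {"slide": [-0.05, 0, 0], "roll": 0},
    {"slide": [-0.065, 0, 0], "roll": 0}
  ]
}}

```text
t: 6.82
eef_pos: [479.6, 228.1, 18.6]
tcp_rot: [-3.142, 0.0, 1.492]
ft_force: [-0.3, -0.1, -1.5]
opening: 0.114
grip_force: 30.0
```

The fingers were still closing when the arm moved off, so I need to see where they gripped.

```bash
python3 - <<'E'
from h import *
c=cam("wrist");save(c,"w5.png",(140,0,460,320),1.8)
rel((485,293,19),1.491);print(state()["opening"])
E
```

```text
slide m [ 0.0664  0.0004 -0.0005] roll 0.0007 yaw now 1.4917 pos [479.3 226.8  18.5] j [ 0.32  0.65  1.96 -0.    0.54  0.4 ] t 6.88 F [ 0.7 -2.7 -1.6]
0.11412296373207849
```

View pics/w5.png

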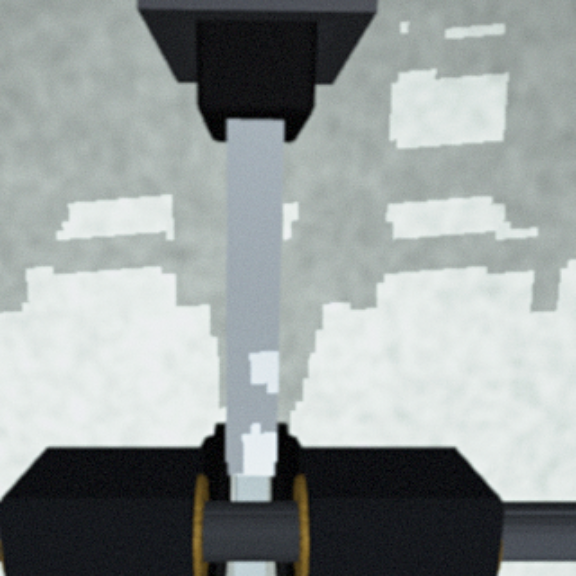

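The fingers are on the very end of the tube, with the rod starting at row 475. The puller has already come partly out. I'll regrip mid-tube.

Call:
{"api": "step_arm", "payload": {
  "increments": [
    {"slide": [0, 0, 0], "roll": 0},
    {"slide": [0, 0, 0], "roll": 0},
    {"slide": [0.015, 0, 0], "roll": 0},
    {"slide": [0.035, 0, 0], "roll": 0},
    {"slide": [0.042, 0, 0], "roll": 0}
  ],
  "fingers": 0.4
}}

```text
t: 7.5
eef_pos: [483.0, 273.3, 18.6]
tcp_rot: [3.141, -0.0, 1.495]
ft_force: [0.3, 0.3, -0.2]
opening: 0.398
grip_force: 0.0
```

Call:
{"api": "step_arm", "payload": {
  "increments": [
    {"slide": [0, 0, 0], "roll": 0},
    {"slide": [0, 0, 0], "roll": 0},
    {"slide": [0, 0, 0], "roll": 0},
    {"slide": [0, 0, 0], "roll": 0},
    {"slide": [0, 0, 0], "roll": 0}
  ],
  "fingers": 0
}}

```text
t: 8.12
eef_pos: [483.0, 270.9, 18.6]
tcp_rot: [-3.141, 0.0, 1.493]
ft_force: [0.8, -2.3, -0.3]
opening: 0.123
grip_force: 30.0
```

Call:
{"api": "step_arm", "payload": {
  "increments": [
    {"slide": [0, 0, 0], "roll": 0},
    {"slide": [0, 0, 0], "roll": 0}
  ]
}}

```text
t: 8.38
eef_pos: [483.0, 271.1, 18.6]
tcp_rot: [-3.142, 0.0, 1.493]
ft_force: [0.3, -2.4, 0.9]
opening: 0.127
grip_force: 30.0
```

Call:
{"api": "step_arm", "payload": {
  "increments": [
    {"slide": [-0.01, 0, 0], "roll": 0},
    {"slide": [-0.03, 0, 0], "roll": 0},
    {"slide": [-0.055, 0, 0], "roll": 0},
    {"slide": [-0.08, 0, 0], "roll": 0},
    {"slide": [-0.1, 0, 0], "roll": 0}
  ]
}}

```text
t: 9.0
eef_pos: [474.7, 169.6, 18.6]
tcp_rot: [-3.141, 0.0, 1.492]
ft_force: [0.7, 0.4, -1.7]
opening: 0.125
grip_force: 30.0
```

Call:
{"api": "step_arm", "payload": {
  "increments": [
    {"slide": [-0.01, 0, 0], "roll": 0},
    {"slide": [-0.015, 0, 0], "roll": 0},
    {"slide": [-0.015, 0, 0], "roll": 0}
  ]
}}

```text
t: 9.38
eef_pos: [474.0, 156.4, 18.6]
tcp_rot: [-3.141, 0.0, 1.493]
ft_force: [-0.4, -1.1, -1.0]
opening: 0.12
grip_force: 30.0
```

Call:
{"api": "step_arm", "payload": {
  "increments": [
    {"slide": [0, 0, 0], "roll": 0},
    {"slide": [0, 0, 0], "roll": 0},
    {"slide": [0, 0, 0], "roll": 0},
    {"slide": [0, 0, -0.02], "roll": 0},
    {"slide": [0, 0, -0.07], "roll": 0}
  ],
  "fingers": 0.6
}}

```text
t: 10.0
eef_pos: [473.1, 156.5, 88.0]
tcp_rot: [-3.138, 0.001, 1.493]
ft_force: [0.3, 0.2, 0.1]
opening: 0.579
grip_force: 0.0
```

Call:
{"api": "step_arm", "payload": {
  "increments": [
    {"slide": [0, 0, -0.05], "roll": 0},
    {"slide": [0, 0, -0.1], "roll": 0},
    {"slide": [0, 0, -0.13], "roll": 0},
    {"slide": [0, 0, -0.13], "roll": 0}
  ],
  "fingers": 0.7
}}

```text
t: 10.5
eef_pos: [474.7, 156.9, 220.6]
tcp_rot: [3.137, -0.001, 1.493]
ft_force: [-0.8, -0.6, 0.1]
opening: 0.702
grip_force: 0.0
```

```bash
python3 - <<'E'
from h import *
np.set_printoptions(precision=1,suppress=True)
c=cam("wrist");save(c,"w6.png",s=1.4);np.savez("w6.npz",**c)
for t in("puller_shaft","holder","puller"):
    z=dict(holder=0,puller=0,puller_shaft=38)[t]
    print(t,[(np.round(b["uv"]),round(b["confidence"],2),onz(c,b["uv"],z)) for b in mark_of("wrist",t)])
rel((485,293,19),1.491)
E
```

```text
puller_shaft []
holder [(array([406., 168.]), 0.72, array([615.3, 162.7,   0. ])), (array([155.,  66.]), 0.67, array([358.9, 287.6,   0. ]))]
puller [(array([277.,  98.]), 0.97, array([480.6, 247.3,   0. ]))]
slide m [0.1 0.  0.2] roll 0.0019 yaw now 1.4929 pos [473.5 156.6 217.4] j [ 0.2  0.3  1.9 -0.   1.   0.3] t 10.7 F [ 0.   1.  -0.6]
```

View pics/w6.png

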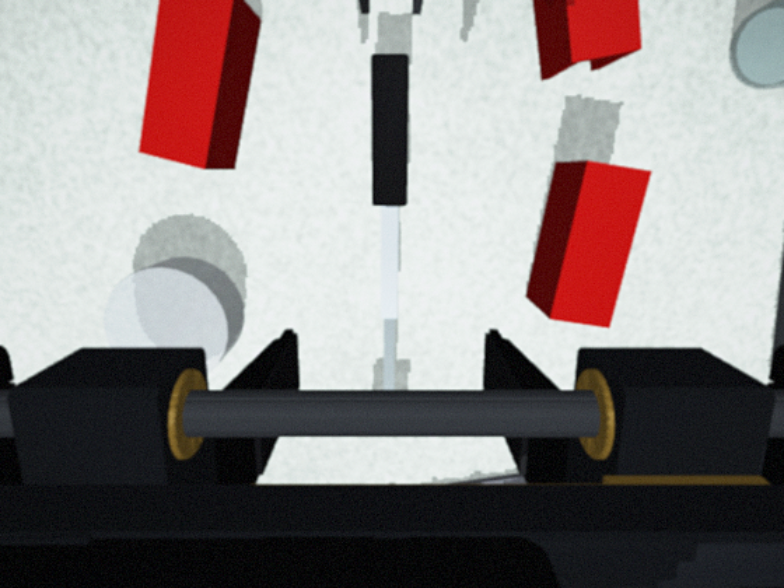

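The puller is fully out of the holder and lying flat. Its handle top runs from (390,55) to (390,205), with tube and rod below.

```bash
python3 - <<'E'
from h import *
np.set_printoptions(precision=1,suppress=True)
c=dict(np.load("w6.npz"))
P=lambda u,v,z:onz(c,(u/1.4,v/1.4),z)
for n,u,v,z in [("hrear",390,55,50),("hfront",390,205,50),("tubeend",390,318,44),("rod",390,380,42)]: print(n,P(u,v,z))
c=cam("top")
for t in("puller","puller_shaft"):
    print([(b["bbox"],[onz(c,(b["bbox"][i],b["bbox"][j]),44) for i,j in((0,1),(2,3))]) for b in spot_in("top",t)[:2]])
save(c,"t2.png",(190,160,350,270),5)
E
```

```text
hrear [485.8 293.2  50. ]
hfront [478.6 200.7  50. ]
tubeend [472.3 120.2  44. ]
rod [468.5  71.4  42. ]
[([222.5, 208.6, 303.8, 222.8], [array([490.6, 294.1,  44. ]), array([445.4,  30.1,  44. ])]), ([177.0, 199.6, 213.4, 217.8], [array([519.8, 443.9,  44. ]), array([460.2, 322.8,  44. ])])]
[]
```

View pics/t2.png

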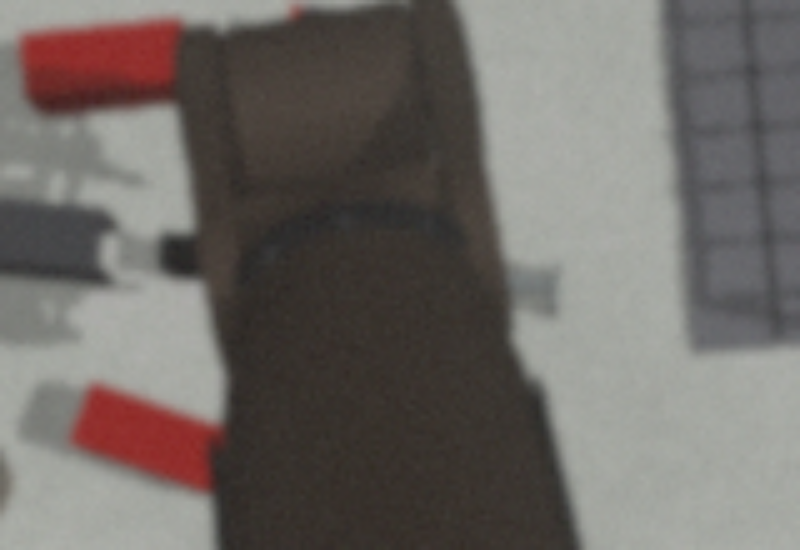

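Top crop: the blade tip is at (555,288), i.e. y ≈ 37, so its front face is at about 210 mm from the handle centre. That agrees with the earlier view. The handle centre is near (482, 247), so I'll grip the handle 20 mm ahead of it.

Call:
{"api": "step_arm", "payload": {
  "increments": [
    {"slide": [0.035, 0.001, 0.03], "roll": 0},
    {"slide": [0.0705, 0.0015, 0.07], "roll": 0},
    {"slide": [0.0705, 0.0015, 0.12], "roll": 0},
    {"slide": [0.0705, 0.0015, 0.165], "roll": 0},
    {"slide": [0.0705, 0.0015, 0.19], "roll": 0}
  ],
  "fingers": 0.7
}}

```text
t: 11.48
eef_pos: [480.0, 226.6, 25.9]
tcp_rot: [-3.138, 0.001, 1.493]
ft_force: [1.1, 0.6, 1.1]
opening: 0.7
grip_force: 0.0
```

Call:
{"api": "step_arm", "payload": {
  "increments": [
    {"slide": [0, 0, 0.012], "roll": 0},
    {"slide": [0, 0, 0.018], "roll": 0},
    {"slide": [0, 0, 0.018], "roll": 0}
  ]
}}

```text
t: 11.85
eef_pos: [481.2, 226.8, 10.9]
tcp_rot: [3.141, -0.0, 1.493]
ft_force: [0.4, -0.0, 0.1]
opening: 0.697
grip_force: 0.0
```

Call:
{"api": "step_arm", "payload": {
  "increments": [
    {"slide": [0, 0, 0], "roll": 0},
    {"slide": [0, 0, 0], "roll": 0},
    {"slide": [0, 0, 0], "roll": 0},
    {"slide": [0, 0, 0], "roll": 0},
    {"slide": [0, 0, 0], "roll": 0}
  ],
  "fingers": 0
}}

```text
t: 12.48
eef_pos: [480.8, 226.7, 10.6]
tcp_rot: [-3.141, 0.0, 1.493]
ft_force: [-0.7, 0.1, 2.2]
opening: 0.253
grip_force: 30.0
```

Call:
{"api": "step_arm", "payload": {
  "increments": [
    {"slide": [0, 0, 0], "roll": 0},
    {"slide": [0, 0, 0], "roll": 0},
    {"slide": [0, 0, 0], "roll": 0}
  ]
}}

```text
t: 12.85
eef_pos: [480.8, 226.7, 10.7]
tcp_rot: [-3.141, 0.0, 1.493]
ft_force: [-3.8, 0.2, 4.1]
opening: 0.251
grip_force: 30.0
```

The grip is on the 24 mm handle. Now I'll lift, turn, and bring the blade towards the tray.

Call:
{"api": "step_arm", "payload": {
  "increments": [
    {"slide": [0, 0, -0.02], "roll": 0},
    {"slide": [-0.01, 0.002, -0.054], "roll": -0.03},
    {"slide": [-0.05, 0.012, -0.054], "roll": -0.08},
    {"slide": [-0.095, 0.02, -0.054], "roll": -0.13},
    {"slide": [-0.14, 0.028, -0.054], "roll": -0.155}
  ]
}}

```text
t: 13.48
eef_pos: [498.3, 83.7, 64.5]
tcp_rot: [3.141, 0.0, 1.65]
ft_force: [1.6, 1.2, -2.2]
opening: 0.251
grip_force: 30.0
```

```bash
python3 - <<'E'
from h import *
rel((504,2.4,65),1.648)
E
```

```text
slide m [-0.0815 -0.0007 -0.0005] roll 0.0016 yaw now 1.6496 pos [498.3  83.7  64.5] j [ 0.04  0.54  2.   -0.    0.6  -0.04] t 13.47 F [ 1.6  1.2 -2.2]
```

```bash
python3 - <<'E'
from h import *
np.set_printoptions(precision=1,suppress=True)
s=state();e=s["eef_pos"];u=np.array([.077,-.997]);w=np.array([.997,.077])
print(e)
for n in("scene","top","wrist"):
    c=cam(n);P=cloud(c).reshape(-1,3)
    d=(P[:,:2]-e[:2]);a=d@u;b=d@w;z=P[:,2]
    m=(a>100)&(a<230)&(abs(b)<30)&(z>40)&(z<115)
    print(n,m.sum())
    h=[(int(k),int(((a[m]//6)==k).sum()),round(float(np.median(z[m&((a//6)==k)])),1),round(float(np.ptp(b[m&((a//6)==k)])),1),round(float(np.median(b[m&((a//6)==k)])),1)) for k in np.unique(a[m]//6)]
    print([(k*6,)+tuple(r) for k,*r in h])
    # tray: rack frame
    O=np.array([573.7,-143.5]);d=P[:,:2]-O;X=d@u;Y=d@w
    m=(X>80)&(X<115)&(Y>-105)&(Y<-10)&(z>30)&(z<60)
    if m.sum(): print(" tray",m.sum(),[(k*3,int((X[m]//3==k).sum()),round(float(np.median(z[m&(X//3==k)])),1)) for k in np.unique(X[m]//3)])
    for t in("tray_front",):print(t,[(np.round(q["uv"],1),round(q["confidence"],2),onz(c,q["uv"],46)) for q in mark_of(n,t)])
    print([ (np.round(q["bbox"]),round(q["confidence"],2)) for q in spot_in(n,"puller")])
E
```

```text
[498.3  83.7  64.5]
scene 209
[(96, 3, 97.1, 5.8, -3.6), (102, 6, 97.7, 9.9, -1.5), (108, 6, 96.5, 9.2, 1.2), (114, 6, 94.7, 9.4, 1.4), (120, 8, 94.8, 7.1, 1.2), (126, 7, 92.1, 4.9, 1.3), (132, 8, 94.7, 8.5, 1.1), (138, 10, 95.3, 8.3, 1.7), (144, 8, 96.3, 8.2, 0.8), (150, 6, 97.6, 7.0, 2.1), (156, 7, 95.4, 11.5, 2.4), (162, 6, 93.9, 8.2, -0.1), (168, 11, 96.5, 11.5, 1.6), (174, 7, 94.0, 8.6, 1.0), (180, 13, 91.2, 27.1, 2.6), (186, 90, 74.9, 31.7, 2.2), (192, 7, 78.6, 8.3, 11.8)]
 tray 122 [(np.float64(90.0), 15, 39.1), (np.float64(93.0), 57, 36.7), (np.float64(96.0), 25, 37.0), (np.float64(99.0), 6, 36.0), (np.float64(102.0), 1, 31.5), (np.float64(111.0), 4, 45.3), (np.float64(114.0), 14, 47.3)]
tray_front [(array([186.2, 169.4]), 0.9, array([ 516.3, -249. ,   46. ])), (array([188. , 172.3]), 0.29, array([ 520.4, -234.9,   46. ]))]
[(array([212., 177., 292., 238.]), 0.9)]
top 115
[(96, 1, 101.4, 0.0, -3.3), (102, 7, 96.0, 10.6, 3.9), (108, 6, 95.0, 6.5, 3.6), (114, 6, 95.5, 7.8, 2.3), (120, 6, 95.5, 7.0, 2.9), (126, 6, 96.0, 8.4, 1.9), (132, 6, 97.4, 6.4, 1.5), (138, 6, 95.4, 7.1, 0.9), (144, 5, 96.7, 5.7, 0.9), (150, 5, 93.8, 7.1, 0.7), (156, 7, 96.6, 8.4, 3.1), (162, 4, 95.2, 5.3, 3.2), (168, 7, 97.3, 7.6, 2.0), (174, 5, 97.5, 6.6, 1.5), (180, 6, 96.4, 6.0, 1.3), (186, 32, 94.2, 31.0, -0.3)]
 tray 77 [(np.float64(90.0), 1, 45.8), (np.float64(93.0), 41, 41.1), (np.float64(96.0), 20, 46.8), (np.float64(99.0), 3, 50.0), (np.float64(102.0), 1, 33.8), (np.float64(105.0), 3, 44.4), (np.float64(108.0), 3, 44.4), (np.float64(111.0), 1, 46.5), (np.float64(114.0), 4, 43.7)]
tray_front [(array([390.4, 202.4]), 0.7, array([ 513.2, -249.6,   46. ])), (array([400.4, 168.7]), 0.54, array([ 625.5, -285.8,   46. ]))]
[(array([319., 195., 350., 207.]), 0.67), (array([324., 126., 454., 230.]), 0.39)]
wrist 0
[]
tray_front []
[(array([248., 116., 312., 346.]), 0.93)]
```

Call:
{"api": "step_arm", "payload": {
  "increments": [
    {"slide": [-0.03, 0, 0], "roll": 0.001},
    {"slide": [-0.07, 0, 0], "roll": 0.001},
    {"slide": [-0.105, 0, 0], "roll": 0.001},
    {"slide": [-0.135, 0, 0], "roll": 0.001},
    {"slide": [-0.149, 0, 0], "roll": 0.001}
  ]
}}

```text
t: 14.55
eef_pos: [509.7, -64.2, 64.6]
tcp_rot: [3.141, 0.0, 1.646]
ft_force: [0.5, -0.7, -2.6]
opening: 0.253
grip_force: 30.0
```

Call:
{"api": "step_arm", "payload": {
  "increments": [
    {"slide": [0, 0, 0], "roll": 0},
    {"slide": [0, 0, 0], "roll": 0}
  ]
}}

```text
t: 14.8
eef_pos: [509.3, -62.5, 64.6]
tcp_rot: [-3.141, -0.0, 1.648]
ft_force: [0.7, -0.2, -2.2]
opening: 0.25
grip_force: 30.0
```

```bash
cat > m.py <<'E'
from h import *
np.set_printoptions(precision=1,suppress=True)
s=state();e=s["eef_pos"];u=np.array([.077,-.997]);w=np.array([.997,.077]);O=np.array([573.7,-143.5])
print("t",s["t"],"tcp",e,"rack",(e[:2]-O)@u,(e[:2]-O)@w,"F",s["ft_force"],s["opening"])
for n in("scene","top"):
    Ps=np.concatenate([cloud(cam(n)).reshape(-1,3) for _ in range(2)])
    d=Ps[:,:2]-O;X=d@u;Y=d@w;z=Ps[:,2]
    xb=(e[:2]-O)@u+189;yb=(e[:2]-O)@w
    q=(abs(X-xb)<14)&(abs(Y-yb)<13)&(abs(Y-yb)>5)&(z>e[2]-10.7+(12 if n=="scene" else 35))&(z<e[2]+38)
    print(n,"blade",q.sum(),np.percentile(X[q],[10,50,90]) if q.any() else "",np.median(z[q]) if q.any() else "")
    import sys
    xf=float(sys.argv[1]) if len(sys.argv)>1 else 94.5
    for nm,lo,hi in(("vial",-105,-12),("box",14,105)):
      c0=xf if nm=="vial" else 94.5
      m=(abs(X-c0)<12)&(Y>lo)&(Y<hi)&(z>15)&(z<44)&(abs(Y-yb)>17)
      if m.sum()>5:print(" ",nm,m.sum(),np.percentile(X[m],[10,50,90]),"slope",np.polyfit(Y[m],X[m],1)[0] if m.sum()>20 else "")
    m=(abs(X-xf-18)<8)&(Y>-105)&(Y<-12)&(z>46)&(z<58)
    if m.sum()>3:print("  vialrack front",m.sum(),np.percentile(X[m],[10,50,90]))
E
python3 m.py
```

```text
t 14.8 tcp [509.3 -62.5  64.6] rack -85.71232223941692 -57.924255393891386 F [ 0.7 -0.2 -2.2] 0.25024141346597717
scene blade 73 [ 98.6 103.1 105.8] 87.81950576571867
  vial 162 [92.6 95.3 98.7] slope -0.029262117415930617
  box 380 [91.7 94.7 97.8] slope 0.01464806202389339
  vialrack front 62 [110.3 116.3 119.4]
top blade 22 [ 96.4 101.8 104.8] 97.82710681250273
  vial 75 [93.6 94.7 95.9] slope -0.005304917795422627
  box 110 [92.1 93.7 95.4] slope 0.023106919369778434
  vialrack front 62 [115.2 117.5 119.9]
```

Call:
{"api": "step_arm", "payload": {
  "increments": [
    {"slide": [-0.005, 0, 0], "roll": 0},
    {"slide": [-0.005, 0, 0], "roll": 0},
    {"slide": [-0.005, 0, 0.008], "roll": 0},
    {"slide": [-0.005, 0, 0.015], "roll": 0},
    {"slide": [-0.005, 0, 0.015], "roll": 0}
  ]
}}

```text
t: 15.62
eef_pos: [509.5, -68.4, 48.8]
tcp_rot: [-3.14, -0.0, 1.647]
ft_force: [-0.4, -0.4, -2.8]
opening: 0.251
grip_force: 30.0
```

```bash
python3 m.py
```

```text
t 15.625 tcp [509.5 -68.4  48.8] rack -79.82001236661078 -58.21997029710881 F [-0.4 -0.4 -2.8] 0.2510600025581649
scene blade 55 [105.8 108.  111.1] 72.14485483169642
  vial 173 [93.5 95.4 98.2] slope -0.016504655110244484
  box 386 [91.7 94.5 97.4] slope 0.015864031814863813
  vialrack front 102 [107.1 115.3 119.4]
top blade 23 [102.7 107.5 109.3] 82.1726321841611
  vial 71 [93.6 94.7 96.6] slope -0.01580008108973559
  box 105 [92.4 93.8 95.4] slope 0.018027083507752756
  vialrack front 72 [107.2 117.4 119.8]
```

Call:
{"api": "step_arm", "payload": {
  "increments": [
    {"slide": [0, 0, 0.008], "roll": 0},
    {"slide": [0, 0, 0.016], "roll": 0},
    {"slide": [0, 0, 0.022], "roll": 0},
    {"slide": [0, 0, 0.022], "roll": 0},
    {"slide": [0.003, 0, 0.022], "roll": 0}
  ]
}}

```text
t: 16.45
eef_pos: [509.7, -65.5, 27.6]
tcp_rot: [3.142, 0.0, 1.647]
ft_force: [-0.2, 0.5, -1.8]
opening: 0.25
grip_force: 30.0
```

Call:
{"api": "step_arm", "payload": {
  "increments": [
    {"slide": [0.003, 0, 0], "roll": 0},
    {"slide": [0.006, 0, 0], "roll": 0},
    {"slide": [0.01, 0, 0], "roll": 0},
    {"slide": [0.015, 0, 0], "roll": 0},
    {"slide": [0.02, 0, 0], "roll": 0}
  ]
}}

```text
t: 17.08
eef_pos: [508.3, -45.5, 27.7]
tcp_rot: [3.141, 0.0, 1.647]
ft_force: [0.1, -5.5, -2.7]
opening: 0.251
grip_force: 30.0
```

```bash
python3 m.py 80
```

```text
t 17.075 tcp [508.3 -45.5  27.7] rack -102.72374155527518 -57.633642863858626 F [ 0.1 -5.5 -2.7] 0.251422853914963
scene blade 49 [78.3 81.7 86.1] 39.204086040422176
  vial 223 [78.5 81.3 84.2] slope 0.00698534576929818
  box 373 [91.6 94.4 97.4] slope 0.017853267175752707
  vialrack front 81 [101.1 103.  105.3]
top blade 22 [76.8 83.9 86.6] 58.987257650003514
  vial 32 [79.1 80.3 81.8] slope 0.03734546099368927
  box 104 [92.2 93.7 96.6] slope 0.04465820442735438
  vialrack front 72 [101.  102.8 104.8]
```

Call:
{"api": "step_arm", "payload": {
  "increments": [
    {"slide": [0.008, 0, 0], "roll": 0},
    {"slide": [0.016, 0, 0], "roll": 0},
    {"slide": [0.024, 0, 0], "roll": 0},
    {"slide": [0.032, 0, 0], "roll": 0},
    {"slide": [0.04, 0, 0], "roll": 0}
  ]
}}

```text
t: 17.9
eef_pos: [505.0, -5.1, 27.6]
tcp_rot: [-3.142, 0.0, 1.647]
ft_force: [0.1, -5.1, -3.5]
opening: 0.249
grip_force: 30.0
```

Call:
{"api": "step_arm", "payload": {
  "increments": [
    {"slide": [0.008, 0, 0], "roll": 0},
    {"slide": [0.016, 0, 0], "roll": 0},
    {"slide": [0.024, 0, 0], "roll": 0},
    {"slide": [0.032, 0, 0], "roll": 0},
    {"slide": [0.04, 0, 0], "roll": 0}
  ]
}}

```text
t: 18.52
eef_pos: [502.0, 34.7, 27.6]
tcp_rot: [-3.142, 0.0, 1.647]
ft_force: [0.1, -5.0, -3.5]
opening: 0.252
grip_force: 30.0
```

Call:
{"api": "step_arm", "payload": {
  "increments": [
    {"slide": [0.008, 0, 0], "roll": 0},
    {"slide": [0.016, 0, 0], "roll": 0},
    {"slide": [0.024, 0, 0], "roll": 0},
    {"slide": [0.028, 0, 0], "roll": 0},
    {"slide": [0.03, 0, 0], "roll": 0}
  ]
}}

```text
t: 19.15
eef_pos: [499.7, 64.3, 27.6]
tcp_rot: [-3.142, 0.0, 1.647]
ft_force: [0.5, -3.8, -3.1]
opening: 0.251
grip_force: 30.0
```

```bash
python3 m.py -30; cat > k.py <<'E'
from h import *
# dark line on board: along strips across Y>0 side, find darkest X
u=np.array([.077,-.997]);w=np.array([.997,.077]);O=np.array([573.7,-143.5])
for n in("scene","top"):
    c=cam(n);K=np.array(c["intrinsics"]);T=np.array(c["camera_from_world"]);g=cv2.cvtColor(c["color"],cv2.COLOR_RGB2GRAY).astype(np.float32)
    X=np.arange(-75,-15,.5)
    for lo,hi in((-125,-75),(-75,-25),(20,70),(70,125)):
        acc=0
        for y in np.arange(lo,hi,2.):
            p=np.c_[O+np.outer(X,u)+y*w,np.full(len(X),6.)]@T[:3,:3].T+T[:3,3]
            uv=np.c_[K[0,0]*p[:,0]/-p[:,2]+K[0,2],K[1,1]*-p[:,1]/-p[:,2]+K[1,2]].astype(np.float32)
            acc=acc+cv2.remap(g,uv[None,:,0],uv[None,:,1],1)[0]
        acc/=25;k=np.argmin(acc);print(n,lo,X[k],round(float(acc[k])),round(float(np.median(acc))))
    print([onz(c,q["uv"],6) for q in mark_of(n,"mark")[:1]])
E
python3 k.py
```

```text
t 19.15 tcp [499.7  64.3  27.6] rack -212.91341150005957 -57.74507051198993 F [ 0.5 -3.8 -3.1] 0.25145206060731456
scene blade 81 [-31.3 -27.1 -22.3] 48.44747550114891
  vial 223 [-30.8 -28.7 -25.9] slope 0.006172504992644756
  box 380 [91.8 94.5 97.7] slope 0.01698964825827207
  vialrack front 147 [-9.5 -6.8 -4.8]
top blade 16 [-26.9 -25.1 -22.5] 59.7766353823986
  vial 53 [-30.7 -29.8 -28.6] slope 0.0035162956765476244
  box 109 [92.4 93.8 95.9] slope 0.027485727421343233
  vialrack front 75 [-8.2 -6.5 -4.6]
scene -125 -44.0 69 98
scene -75 -43.5 43 80
scene 20 -44.0 63 108
scene 70 -44.5 69 118
[array([ 562.51077636, -101.8785698 ,    6.        ])]
top -125 -54.0 57 69
top -75 -57.5 59 68
top 20 -47.0 77 97
top 70 -47.0 89 108
[array([565.01237233, -93.03744527,   6.        ])]
```

Call:
{"api": "step_arm", "payload": {
  "increments": [
    {"slide": [0.006, 0, 0], "roll": 0},
    {"slide": [0.011, 0, 0], "roll": 0},
    {"slide": [0.0145, 0, 0], "roll": 0},
    {"slide": [0.0155, 0, 0], "roll": 0},
    {"slide": [0.0155, 0, 0], "roll": 0}
  ]
}}

```text
t: 20.18
eef_pos: [498.6, 79.8, 27.6]
tcp_rot: [3.142, -0.0, 1.647]
ft_force: [-0.7, -0.3, -2.0]
opening: 0.254
grip_force: 30.0
```

```bash
python3 m.py -45; python3 k.py
```

```text
t 20.175 tcp [498.6  79.8  27.6] rack -228.4176535190391 -57.69666002821732 F [-0.7 -0.3 -2. ] 0.25415227135736884
scene blade 73 [-45.6 -41.6 -38.1] 50.246180228933085
  vial 224 [-46.4 -44.3 -41.4] slope 0.005330374129649801
  box 394 [91.8 94.4 97.1] slope 0.024073569056453695
  vialrack front 159 [-25.  -22.1 -20. ]
top blade 19 [-47.2 -39.9 -37.8] 59.50426749133717
  vial 59 [-45.9 -45.2 -44. ] slope 0.011129772288492126
  box 95 [92.3 93.7 94.7] slope 0.013572205734130406
  vialrack front 95 [-23.8 -22.  -19.6]
scene -125 -45.0 78 95
scene -75 -46.5 63 77
scene 20 -44.0 63 109
scene 70 -44.5 69 118
[array([ 553.15052714, -101.6144521 ,    6.        ])]
top -125 -73.0 59 80
top -75 -75.0 62 86
top 20 -47.0 78 97
top 70 -47.0 88 108
[array([569.13634277, -97.77244503,   6.        ])]
```

Call:
{"api": "step_arm", "payload": {
  "increments": [
    {"slide": [-0.003, 0, 0], "roll": 0},
    {"slide": [-0.006, 0, 0], "roll": 0},
    {"slide": [-0.006, 0, -0.01], "roll": 0},
    {"slide": [-0.006, 0, -0.03], "roll": 0},
    {"slide": [-0.006, 0, -0.046], "roll": 0}
  ]
}}

```text
t: 21.2
eef_pos: [499.2, 73.5, 74.8]
tcp_rot: [3.141, 0.0, 1.647]
ft_force: [0.5, 0.3, -2.3]
opening: 0.254
grip_force: 30.0
```

Call:
{"api": "step_arm", "payload": {
  "increments": [
    {"slide": [0, 0, 0], "roll": 0},
    {"slide": [0, 0, 0], "roll": 0}
  ]
}}

```text
t: 21.45
eef_pos: [498.9, 73.6, 73.5]
tcp_rot: [-3.141, 0.0, 1.647]
ft_force: [0.8, 0.1, -2.5]
opening: 0.251
grip_force: 30.0
```

```bash
python3 m.py -45;python3 -c "
from h import *
rel((489,212,73),1.6)"
```

```text
t 21.45 tcp [498.9  73.6  73.5] rack -222.15963486235947 -57.86788154755234 F [ 0.8  0.1 -2.5] 0.2512409079147747
scene blade 76 [-36.2 -33.8 -30.1] 96.95388817158101
  vial 237 [-46.6 -44.  -41.8] slope 0.009604514543512273
  box 380 [92.  94.4 97.5] slope 0.02233542882992468
  vialrack front 92 [-24.9 -22.4 -20. ]
top blade 19 [-43.4 -34.6 -32.3] 105.83268309391018
  vial 51 [-46.  -45.  -42.3] slope -0.0060652160601088224
  box 105 [92.5 93.8 96.1] slope 0.030207756676362992
  vialrack front 71 [-23.6 -21.5 -19.4]
slide m [1.388e-01 7.000e-04 1.000e-04] roll 0.0468 yaw now 1.6468 pos [498.8  73.6  73.1] j [ 0.02  0.53  1.99 -0.    0.62 -0.06] t 21.65 F [ 0.4 -0.1 -2.5]
```

Call:
{"api": "step_arm", "payload": {
  "increments": [
    {"slide": [0.02, 0, 0], "roll": 0},
    {"slide": [0.055, 0, 0], "roll": 0},
    {"slide": [0.09, 0, 0], "roll": 0},
    {"slide": [0.12, 0, 0], "roll": 0.03},
    {"slide": [0.138, 0.0007, 0], "roll": 0.047}
  ]
}}

```text
t: 22.28
eef_pos: [488.9, 212.5, 73.2]
tcp_rot: [-3.141, 0.0, 1.6]
ft_force: [0.7, 0.2, -1.6]
opening: 0.248
grip_force: 30.0
```

Call:
{"api": "step_arm", "payload": {
  "increments": [
    {"slide": [0, 0, 0.015], "roll": 0},
    {"slide": [0, 0, 0.035], "roll": 0},
    {"slide": [0, 0, 0.05], "roll": 0},
    {"slide": [0, 0, 0.056], "roll": 0},
    {"slide": [0, 0, 0.059], "roll": 0}
  ]
}}

```text
t: 22.9
eef_pos: [489.3, 210.9, 14.2]
tcp_rot: [-3.141, 0.0, 1.599]
ft_force: [-0.5, 0.6, -3.3]
opening: 0.249
grip_force: 30.0
```

Call:
{"api": "step_arm", "payload": {
  "increments": [
    {"slide": [0, 0, 0.001], "roll": 0},
    {"slide": [0, 0, 0.002], "roll": 0},
    {"slide": [0, 0, 0.003], "roll": 0},
    {"slide": [0, 0, 0.003], "roll": 0}
  ]
}}

```text
t: 23.4
eef_pos: [489.3, 211.2, 11.7]
tcp_rot: [3.141, 0.0, 1.6]
ft_force: [-0.5, 0.7, -2.4]
opening: 0.253
grip_force: 30.0
```

Call:
{"api": "step_arm", "payload": {
  "increments": [
    {"slide": [0, 0, 0.001], "roll": 0},
    {"slide": [0, 0, 0.001], "roll": 0},
    {"slide": [0, 0, 0.001], "roll": 0}
  ]
}}

```text
t: 23.78
eef_pos: [489.4, 211.3, 10.7]
tcp_rot: [3.141, 0.0, 1.6]
ft_force: [-1.0, 0.3, -1.0]
opening: 0.252
grip_force: 30.0
```

Call:
{"api": "step_arm", "payload": {
  "increments": [
    {"slide": [0, 0, 0], "roll": 0},
    {"slide": [0, 0, 0], "roll": 0},
    {"slide": [0, 0, 0], "roll": 0},
    {"slide": [0, 0, 0], "roll": 0},
    {"slide": [0, 0, -0.02], "roll": 0}
  ],
  "fingers": 0.6
}}

```text
t: 24.4
eef_pos: [488.7, 211.0, 29.9]
tcp_rot: [-3.139, 0.001, 1.6]
ft_force: [-0.2, 0.4, 0.2]
opening: 0.597
grip_force: 0.0
```

Call:
{"api": "step_arm", "payload": {
  "increments": [
    {"slide": [0, 0, -0.04], "roll": 0},
    {"slide": [0, 0, -0.09], "roll": 0},
    {"slide": [0, 0, -0.15], "roll": 0},
    {"slide": [0, 0, -0.2], "roll": 0},
    {"slide": [0, 0, -0.25], "roll": 0}
  ]
}}

```text
t: 25.02
eef_pos: [488.9, 211.1, 282.5]
tcp_rot: [3.141, -0.0, 1.6]
ft_force: [0.2, 0.4, -0.3]
opening: 0.6
grip_force: 0.0
```

Call:
{"api": "step_arm", "payload": {
  "increments": [
    {"slide": [-0.04, 0, 0], "roll": 0},
    {"slide": [-0.08, 0, 0], "roll": 0},
    {"slide": [-0.08, 0, 0], "roll": 0}
  ]
}}

```text
t: 25.4
eef_pos: [491.6, 129.5, 280.8]
tcp_rot: [3.141, 0.0, 1.597]
ft_force: [0.3, 0.8, -0.6]
opening: 0.6
grip_force: 0.0
```

```bash
python3 - <<'E'
from h import *
np.set_printoptions(precision=1,suppress=True)
print(state()["t"],state()["eef_pos"])
c=cam("wrist")
for t in("puller","puller_shaft"):
    print(t,[(np.round(b["uv"]),round(b["confidence"],2),onz(c,b["uv"],38 if 's' in t else 0)) for b in mark_of("wrist",t)])
u=np.array([.029,-.9996]);w=np.array([.9996,.029]);C=np.array([488.7,230.5])
for n in("scene","wrist"):
    P=cloud(cam(n)).reshape(-1,3);d=P[:,:2]-C;a=d@u;b=d@w;z=P[:,2]
    m=(a>-70)&(a<225)&(abs(b)<30)&(z>15)&(z<80)
    print(n,[(int(k*20),int((a[m]//20==k).sum()),round(float(np.percentile(z[m&(a//20==k)],90)),1),round(float(np.median(b[m&(a//20==k)])),1)) for k in np.unique(a[m]//20)])
E
python3 m.py -45|grep -v blade
```

```text
25.4 [491.6 129.5 280.8]
puller [(array([280.,  88.]), 0.79, array([490.3, 235.1,   0. ])), (array([330., 336.]), 0.65, array([570.5, -98.5,   0. ]))]
puller_shaft [(array([279., 164.]), 0.59, array([491.2, 148.3,  38. ]))]
scene [(-60, 99, 50.5, 3.5), (-40, 116, 52.1, 9.3), (-20, 116, 52.3, 9.9), (0, 114, 51.7, 9.3), (20, 112, 52.4, 9.5), (40, 54, 50.2, 3.6), (60, 46, 46.9, 2.3), (80, 43, 46.2, 2.5), (100, 43, 46.1, 2.7), (120, 31, 45.5, 1.9), (140, 28, 43.7, 1.1), (160, 28, 44.8, 0.8), (180, 26, 43.5, 1.4), (200, 74, 45.0, 3.8)]
wrist [(-60, 208, 50.6, 1.1), (-40, 477, 50.7, 1.1), (-20, 442, 50.6, 1.2), (0, 415, 50.6, 1.2), (20, 416, 50.7, 1.2), (40, 248, 50.0, 0.7), (60, 180, 44.5, 0.7), (80, 179, 44.7, 1.3), (100, 169, 44.6, 0.2), (120, 127, 44.3, 0.2), (140, 112, 42.8, 0.2), (160, 111, 42.6, 0.2), (180, 93, 42.7, 1.4), (200, 266, 44.0, 0.2)]
t 25.65 tcp [491.5 132.  280.5] rack -281.03098056088095 -60.729619137043144 F [-0.2  0.4 -0. ] 0.5974980306273293
  vial 252 [-46.4 -44.1 -41.5] slope 0.006240465008214129
  box 387 [91.5 94.3 97.2] slope 0.02314221665501406
  vialrack front 154 [-25.  -22.4 -20.2]
  vial 64 [-45.9 -45.1 -37.9] slope -0.006136019467644235
  box 107 [92.4 93.7 96.7] slope 0.0014281479221503256
  vialrack front 87 [-23.8 -22.5 -19.9]
```

The puller lies level on its underside (handle top at 50 mm, shaft at 44 mm), clear of everything. The tray's front is at the line and the box tray hasn't moved.

```bash
python3 -c "
from cell import env
print(env.job_done())"
```

```text
the job is handed in; nothing more can be done
None
```

The vial tray's front is at the line to within about 2 mm by camera measurement and square, the box tray hasn't moved, and the puller lies flat and clear on the bench; I handed the job in at about 26 s, with no verdict returned, after drawing the puller out in two grips because my first closed late, on the tube's very end.

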